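Close a storage tin in the ratchet lidding press

TASK

The lid of the blue tin on the press's wooden board still stands proud of the rim. Push the tin home under the press against the two rubber posts, pump the black lever until the lid is pressed fully down, then press the orange release paddle so that the pressing plate springs all the way back up. Leave the tin standing in the press and do not disturb the other things on the worktop.

Things in the scene. Friction and masses are not known exactly. Their poses are not given: they have to be found in the camera images.
- press: Ratchet lidding press fixed to the worktop, lever towards the robot. Origin: on the worktop straight below the plate's axis; x from its open front to its column, y to the black lever, z up. Wooden board 18 mm thick, x -175 to 130 mm, 200 mm wide. Steel column x 53 to 79 mm, 218 mm tall. Red head x from -22 mm, 82 mm wide, z 140 to 212 mm. A toothed bar, 22 mm wide, stands through it to z 300 mm
- nest (a point): The tin's place: point of the board's upper face below the plate's axis (axes as the press). Two black rubber posts, 16 mm thick, 40 mm tall, stand on the board 30 mm behind it and 30 mm to either side; a tin touching both is centred. The tin goes in from the front. Under the head there is no room for a gripper pointing straight down: lean it back 30 to 40 degrees for the last part of the push
- tin: Blue round storage tin with a white blank label and steel bands, 68 mm in diameter, rim 68 mm above its base, loose, about 0.25 kg; it starts on the press's board, 80 to 120 mm in front of the nest and up to 35 mm off its x axis. Origin: centre of its underside, z up. A push low on its side slides it without tipping
- lid (a joint): How far the blue tin's steel lid stands above its home position, m: 0 fully home (lid top 76 mm above the tin's base), 0.007 to 0.010 at the start with the orange seal showing under it. Lid 65 mm in diameter, 8 mm thick; its tight seal takes about 18 N to push down, it stays where it is left and cannot come off
- ram (a joint): How far the pressing plate (dark steel disc, 58 mm in diameter, foot of the toothed bar) has come down, m: 0 all the way up (face 121 mm above the worktop), 0.027 when it has pressed a lid home. A spring of 6 N lifts it; the ratchet holds it at steps of 6 mm (0, 0.006, 0.012, 0.018, 0.024). It starts at one of the first three
- pump_lever (a joint): Angle of the pump lever, rad: 0 at rest (up), 0.30 fully down; springs back when let go. It grips the plate from 0.08 on, then drives it down 42 mm per rad; after a stroke past 0.26 the ratchet holds it 6 mm lower. Needs 3 to 5 strokes, the lever let fully up after each. At the pad 3 to 8 N while the plate moves freely, 13 N while the lid goes in; lid home, it turns firm early; 20 N suffices
- lever_pad (a point): Centre of the upper face of the black grip pad (34 mm along x of the press, 48 mm along y) at the end of the pump lever, 97 mm to the +y side of the plate's axis and about 190 mm above the worktop at rest; it goes down 39 mm, almost straight, in a full stroke. Press it from above with closed fingertips
- release_paddle (a joint): Angle of the orange release paddle, rad: 0 at rest, 0.28 fully down; springs back by itself. From about 0.17 on it draws the holding pawl back and the plate rises by its spring within half a second; let go too early, the ratchet catches the plate again. At its pad it takes 3 N to start and about 8 N fully down
- release_pad (a point): Centre of the upper face of the orange release paddle (44 mm along x of the press, 32 mm along y), behind the column, 138 mm to the +x side of the plate's axis and about 173 mm above the worktop at rest; it goes down 13 mm in a full press. Press it from above with closed fingertips, the lever being let up
- green_tin: Closed green tin of the same make, 68 mm in diameter, 76 mm tall, on the worktop at the left; bystander. Origin: centre of its underside
- white_tin: Closed white tin of the same make, 68 mm in diameter, 76 mm tall, on the worktop at the left; bystander. Origin: centre of its underside
- mug: White mug with green spots, 78 mm across, 93 mm tall, on the worktop at the right; bystander. Origin: centre of its underside
- sugar_jar: Glass jar of white sugar with a dark lid, 67 mm in diameter, 110 mm tall, at the right; bystander. Origin: centre of its underside
- spice_jar: Small glass spice jar with a green cap, 44 mm in diameter, 100 mm tall, at the right; bystander. Origin: centre of its underside
- cream_pot: Low round pot, 90 mm in diameter, 32 mm tall, at the right; bystander. Origin: centre of its underside
- wall_cabinet_left: Pine wall cabinet over the rear of the worktop, fixed. Its front face is 608 mm ahead of the robot's base axis (its door knob 585 mm) and its underside 480 mm above the worktop; it spans y from -256 to 219 mm. Keep the wrist clear of it: stay low, or lean the hand back towards the robot when pressing lever and paddle
Things that resemble listed ones, but are neither listed nor needed, are in the scene too. Leave any turquoise look-alike of the tin alone.

How it is judged (in metres and radians):
On the way, in this order (a step that is already met when the one before it is completed fails the run):
1. the tin stands home in the press, its lid still proud (horizontal distance between tin and nest below 0.008 m and angle between tin's own z axis and vertical below 0.05 rad and value of joint lid above 0.005 m), for 0.2 s.
2. the lid has been pressed fully down by the plate, the pump lever being pressed (value of joint lid below 0.0015 m and value of joint ram above 0.02 m and value of joint pump_lever above 0.08 rad), for 0.05 s.
At the end, for the whole second after the job is handed in: The blue tin stands upright and at rest in the press (within 12 mm of the nest), its lid within 1.5 mm of fully home; the pressing plate is back up (within 3 mm of the top), and the lever and the paddle are let go (value of joint lid below 0.0015 m and value of joint ram below 0.003 m and value of joint each of pump_lever, release_paddle below 0.03 rad and horizontal distance between tin and nest below 0.012 m and angle between tin's own z axis and vertical below 0.05 rad and linear speed of tin below 0.02 m/s); the robot touches nothing.
It fails at once if the blue tin is tipped over (angle between tin's own z axis and vertical above 0.4 rad).
It fails at once if another thing on the worktop is knocked over or shoved more than 40 mm (distance of any of green_tin, white_tin, mug, sugar_jar, spice_jar, cream_pot from where it was at the start of the episode above 0.04 m or angle between any of green_tin, white_tin, mug, sugar_jar, spice_jar, cream_pot's own z axis and vertical above 0.5 rad).
It also fails if it takes over 64 s, if anything falls off the work surface, if the arm or the gripper's body presses on something with over 40 N, if the wrist force passes 120 N, or if a joint passes its speed limit or range.

ROBOT

A 6-joint arm with a two-finger parallel gripper is mounted at the origin on a cart in front of the work surface, level with it; the furniture and walls round the work are solid. World frame = base frame: x ahead of the robot, y to its left, z up, the work surface at z = 0. Lengths are in m, angles in degrees, forces in N, time in s.
With the tool pointing down it reaches from about 0.375 to 0.9 m from the base axis. Payload 3.1 kg.
Tool frame: the origin (TCP) lies midway between the tips of the shut fingers; the grasp point (between the pads) lies 19 mm behind it (bot.hold_point_z is the distance from the TCP to the grasp point, in m); z points along the fingers, y is the line along which they close (so a half turn about z gives the same grasp; the last joint's range is limited). The gripper opens to 87 mm and grips with 3 to 60 N. Pads are 19 mm wide; open, the fingers measure 117 mm over their backs; the gripper's body (75 mm by 190 mm) begins 51 mm behind the grasp point.
Start: joints at [-75.143, 30.224, 82.088, -0, 67.689, -10.227], TCP at [0.265, -0.566, 0.223] pointing down, gripper open.
Joint ranges: [-176.69, 176.69], [-43.24, 126.21], [12.49, 139.97], [-82, 262], [0, 151.66], [-163.58, 163.58]. Speed limits (degrees/s): [159.86, 159.86, 180, 180, 180, 180].

INTERFACE

Orientations are given as a 3x3 rotation matrix whose columns are the frame's x, y, z axes.
In Python, from rig import read_state, optics, order, bot gives the robot as it stands.
- The arm moves only by the tool drive_tool, never from a script. Its argument "steps" is a list of rows, each a list of 7 numbers: the finger opening in mm, from 0 to 87, then the shift along the tool's x, y, z normalised to -1 to 1, where 1 is 0.12 m, then the turn, a rotation vector about the tool's x, y, z normalised to -1 to 1, where 1 is 1.5 rad. In form: [[jaw, tx, ty, tz, ax, ay, az], ...]. A call has 1 to 8 rows; each row is the pose to reach, as a shift and turn from the pose commanded when the call began, along the tool's axes at that moment; what a row does not reach only later rows make up. A row lasts 1/10 s, in which the tool goes at most 50 mm and 8.59 degrees, less where a joint would pass 70% of its speed; a pose out of reach is approached as far as the arm can. A call with a number of a shift or a turn outside -1 to 1 is refused whole. A call with a gripper value outside its range is refused whole. The fingers move at their own pace and stop on an object; the grip force is fixed at half the most. Time passes only in rows, so rows that repeat a pose let the fingers close. It gives the time, the measured TCP pose, the force, the opening and the grip force at its end, in the units of the state.
- read_state(): the state, without advancing time (a new reading comes with each control period).
- optics.capture(name): name is "scene" or "top"; returns a dict with "color" (480x640x3 uint8, blue, green, red), "range_z" (480x640 float32, m along the optical axis (not along the pixel's ray), 0 where there is no reading), "fx", "fy", "cx", "cy" (pixels), "D" ([k1, k2, p1, p2, k3] as OpenCV has them; the pictures are not rectified), "rvec" (rotation vector, rad) and "tvec" (3), from world to camera coordinates, as OpenCV has them. Camera axes: x right, y down, z forward; pixel columns grow to the right and rows downward; lengths in m; the calibration is good to about 2 mm. A picture is of the moment at which its call begins.
- order.hand_in(): hands the job in; it is judged then, once.
The state is a dict: "time_s": time; "joint_positions": joint angles; "qvel": joint speeds; "tau": joint torques, N m; "position": TCP position; "tcp_rot": TCP orientation; "force": force on the tool from outside, world axes, zero at the start; "moment": the same for the moment, N m; "opening": opening from 0.0 (shut) to 1.0 (fully open); "grasp_force": force on a finger pad.
Only numpy, scipy, OpenCV 4.12 (cv2) and the standard library are available. Lean on these libraries where they do the work, as an engineer would, in place of code of your own. Each camera call takes 0.05 s, during which the arm holds its last target. There are 200 camera calls.

## Working session

There is one attempt and no reset: what is moved stays moved. The work goes in short steps, Python scripts to look and compute and a tool call to move; the robot and the scene stay as the last step left them, time stands still between calls to the robot, and variables do not carry over. Pictures are saved under pics/ and viewed, at most 10 in all, crops included, and the job is handed in when it is done.

Besides the shell and the picture viewer there is one more tool, called after "Request:" as name([rows], argument=value, ...), one row to a line, values as JSON. drive_tool: Moves the arm, as the interface text tells. Scaled input: -1 to 1 covers 0.12 m each way for a shift and 1.5 rad each way for a turn. Its arguments: {"type":"object","properties":{"steps":{"type":"array"}},"required":["steps"]}

```bash
mkdir -p pics; ls
cat > h.py <<'E'
import numpy as np,cv2
from rig import read_state,optics,order,bot
def cap(n,save=None):
    c=optics.capture(n)
    if save: cv2.imwrite('pics/'+save,c['color'])
    return c
def cloud(c):
    h,w=c['range_z'].shape
    K=np.array([[c['fx'],0,c['cx']],[0,c['fy'],c['cy']],[0,0,1]])
    u,v=np.meshgrid(np.arange(w),np.arange(h))
    p=cv2.undistortPoints(np.stack([u,v],-1).reshape(-1,1,2).astype(np.float64),K,np.array(c['D'],float)).reshape(h,w,2)
    z=c['range_z'].astype(float)
    P=np.dstack([p[...,0]*z,p[...,1]*z,z])
    R=cv2.Rodrigues(np.array(c['rvec'],float))[0]
    W=(P-np.array(c['tvec'],float).ravel())@R
    W[z==0]=np.nan
    return W
E
python3 - <<'E'
from h import *
for n in('scene','top'):
    c=cap(n,n+'0.png'); W=cloud(c); np.savez('/tmp/'+n+'0.npz',W=W,c=c['color'])
    R=cv2.Rodrigues(np.array(c['rvec'],float))[0]; print(n,-R.T@np.array(c['tvec']).ravel(), R[2])
print(read_state())
E
```

```text
pics
scene [0.15611122 0.77295387 1.0137678 ] [ 0.35513789 -0.66856312 -0.65337617]
top [-0.28339916  0.16899091  1.36618107] [ 0.60967798 -0.12775872 -0.78228541]
{'time_s': 0.1, 'joint_positions': array([-7.51447919e+01,  3.02744104e+01,  8.21501555e+01,  3.41099372e-04,
        6.76874038e+01, -1.02268813e+01]), 'qvel': array([-0.01895727, -0.00874045, -0.17386818, -0.01234148, -0.02719854,
       -0.02088828]), 'tau': array([-6.60322553e-05, -4.40982771e+01, -1.77152181e+01,  6.33910904e-02,
        5.33353246e-02, -5.02042269e-05]), 'position': array([ 0.26480824, -0.56540051,  0.22165504]), 'tcp_rot': array([[ 9.05702406e-01,  4.23913795e-01, -4.95699059e-04],
       [ 4.23913938e-01, -9.05700502e-01,  1.89033466e-03],
       [ 3.52384050e-04, -1.92221439e-03, -9.99998090e-01]]), 'force': array([ 1.03728083, -0.16700976,  0.24202693]), 'moment': array([-0.03430565,  0.00748628, -0.00714365]), 'grasp_force': 0.0, 'opening': 0.9972088766603797}
```

View pics/scene0.png

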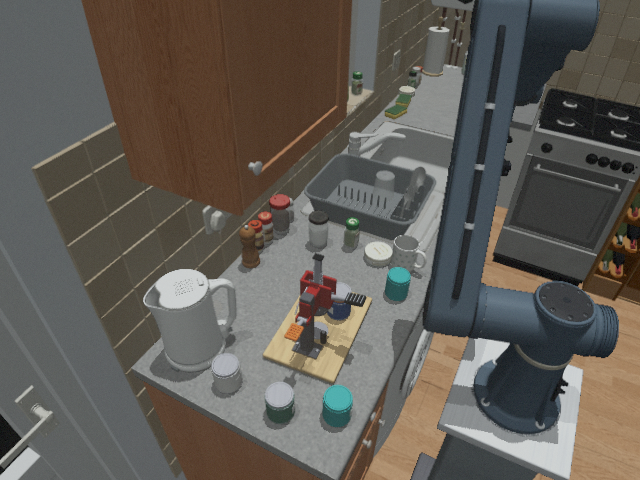

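View pics/top0.png

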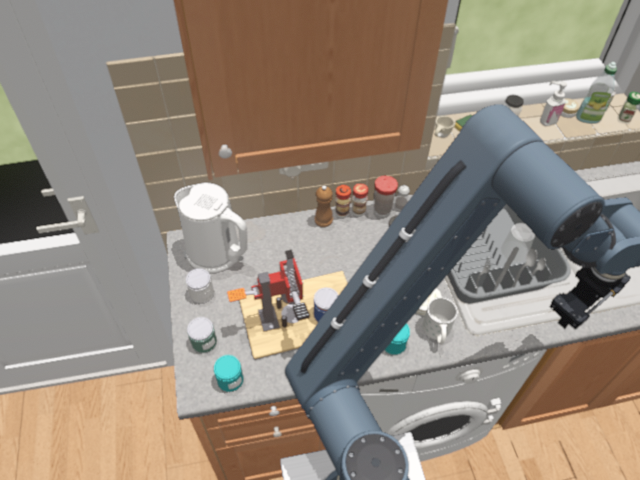

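The press stands with its open front to the right (−y) and its lever towards the robot. In "scene" the board is at about (320,335), the lever pad (355,298), the orange paddle (295,331) and the blue tin (340,300). In "top" the tin is at about (326,303). Next I'll measure these.

Run:
```python
from h import *
from scipy.optimize import least_squares
A=[np.load(f'/tmp/{n}0.npz') for n in('scene','top')]
for a,n in zip(A,('scene','top')):
    W=a['W'];c=a['c'];hsv=cv2.cvtColor(c,cv2.COLOR_BGR2HSV);H,S,V=[hsv[...,i].astype(int) for i in range(3)]
    x,y,z=W[...,0],W[...,1],W[...,2]
    near=(x>.3)&(x<.75)&(y>-.25)&(y<.4)
    b=near&(abs(z-.018)<.006)&(H>8)&(H<30)&(S>60)
    b=cv2.morphologyEx(b.astype(np.uint8),cv2.MORPH_OPEN,np.ones((3,3)))>0
    P=W[b][:,:2]; r=cv2.minAreaRect((P*1000).astype(np.float32)); print(n,'board',b.sum(),np.round(r,1) if 0 else r,'z',np.median(z[b]))
    red=near&((H<6)|(H>174))&(S>150)&(z>.12)&(z<.3); print('red',red.sum(),W[red].min(0),W[red].max(0), np.median(W[red],0))
    t=red&(z>.2); print('redtop',t.sum(),cv2.minAreaRect((W[t][:,:2]*1000).astype(np.float32)) if t.sum()>5 else '')
    o=near&(H>5)&(H<18)&(S>190)&(z>.13)&(z<.2); print('orange',o.sum(),np.median(W[o],0) , cv2.minAreaRect((W[o][:,:2]*1000).astype(np.float32)) if o.sum()>5 else '')
    k=near&(V<70)&(z>.17)&(z<.22); print('black',k.sum(),np.median(W[k],0))
    bl=near&(H>105)&(H<130)&(S>90)&(z>.02)&(z<.1); print('blue',bl.sum(),np.median(W[bl],0),W[bl].min(0),W[bl].max(0))
    lid=near&(S<60)&(z>.095)&(z<.11); print('lid',lid.sum(),np.median(W[lid],0), cv2.minEnclosingCircle((W[lid][:,:2]*1000).astype(np.float32)))
    top=near&(z>.24)&(z<.31); print('bar',top.sum(),np.median(W[top],0),W[top][:,2].max())
a=A[0]['c'][230:390,240:440]; cv2.imwrite('pics/crop0.png',cv2.resize(a,None,fx=4,fy=4,interpolation=cv2.INTER_CUBIC)[:600])
```

```text
scene board 3312 ((523.0110473632812, 42.601646423339844), (199.42706298828125, 304.3656311035156), 4.65000057220459) z 0.0189599234018916
red 228 [0.48191319 0.04248207 0.15225052] [0.56192015 0.16104799 0.21721074] [0.51528968 0.08212534 0.21080698]
redtop 207 ((517.6083984375, 93.61116790771484), (77.59539794921875, 100.93220520019531), 6.656978130340576)
orange 0 [nan nan nan] 
black 211 [0.43684136 0.07073999 0.19117349]
blue 115 [0.48492172 0.00330724 0.05679577] [ 0.46825367 -0.02428272  0.02784012] [0.50667898 0.01107005 0.08908468]
lid 396 [0.51627834 0.14013156 0.10247059] ((721.401611328125, 34.804115295410156), 285.0084228515625)
bar 178 [0.52092515 0.06826059 0.27235595] 0.2930694091078076
top board 2561 ((523.0592651367188, 42.809669494628906), (198.7591552734375, 308.7818603515625), 6.499573230743408) z 0.01871840319885398
red 258 [0.47910031 0.04396881 0.14580975] [0.55467952 0.15789435 0.21826575] [0.51146603 0.08425877 0.21002012]
redtop 227 ((517.52490234375, 80.7203369140625), (74.17786407470703, 69.55847930908203), 4.55840539932251)
orange 0 [nan nan nan] 
black 13 [0.40352183 0.05771603 0.19099711]
blue 57 [0.47936306 0.00264116 0.06245565] [ 0.4707327  -0.00719718  0.03237176] [0.49069002 0.00918763 0.08781243]
lid 569 [ 0.51282834 -0.00510391  0.10167432] ((730.9481201171875, 34.628936767578125), 285.1869812011719)
bar 116 [0.51660199 0.06479497 0.28487906] 0.29596333374017947
  return _methods._mean(a, axis=axis, dtype=dtype,
  ret = um.true_divide(
```

View pics/crop0.png

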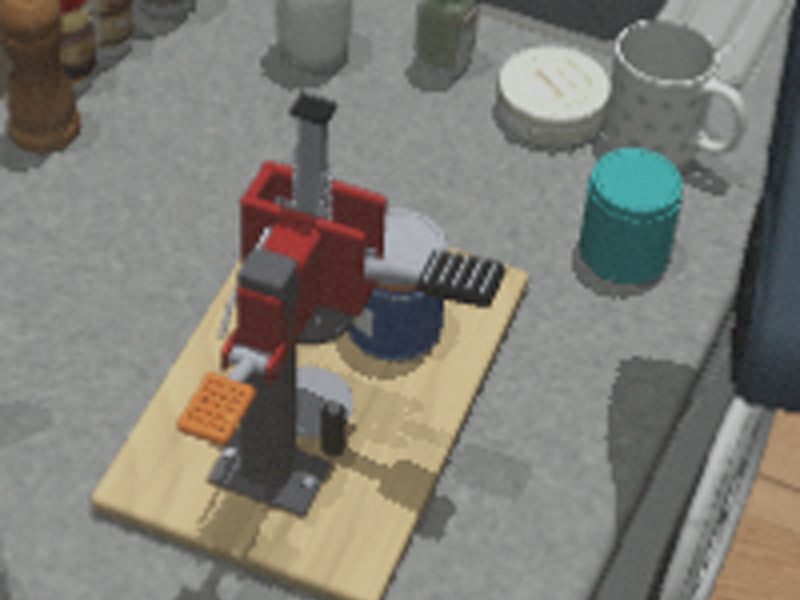

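```bash
python3 - <<'E' 2>/dev/null
from h import *
from scipy.optimize import least_squares
A=[np.load(f'/tmp/{n}0.npz') for n in('scene','top')]
B=[]
for a in A:
    W=a['W'];c=a['c'];hsv=cv2.cvtColor(c,cv2.COLOR_BGR2HSV);H,S,V=[hsv[...,i].astype(int) for i in range(3)]
    x,y,z=W[...,0],W[...,1],W[...,2]
    near=(x>.3)&(x<.75)&(y>-.25)&(y<.4)
    b=near&(abs(z-.018)<.005)&(H>8)&(H<30)&(S>60)
    b=cv2.morphologyEx(b.astype(np.uint8),cv2.MORPH_OPEN,np.ones((3,3)))>0
    P=W[b][:,:2]
    best=[]
    for th in np.arange(0,12,.25):
        t=np.radians(th);px=np.array([-np.sin(t),np.cos(t)]);py=-np.array([np.cos(t),np.sin(t)])
        q=[np.percentile(P@d,[.7,99.3]) for d in(px,py)]
        best.append(((q[0][1]-q[0][0])*(q[1][1]-q[1][0]),th,px*q[0].mean()+py*q[1].mean()+.0225*px,np.ptp(q[0]),np.ptp(q[1])))
    print(min(best,key=lambda t:t[0]))
    near2=(abs(x-.52)<.09)&(y>-.09)&(y<.03)
    lid=near2&(S<70)&(abs(z-.1025)<.004); L=W[lid]
    med=np.median(L[:,:2],0)
    ctr=cv2.minAreaRect((L[:,:2]*1000).astype(np.float32)); print('lid',lid.sum(),np.median(L[:,2]),L.min(0),L.max(0),ctr, L.mean(0))
    o=near&(H>4)&(H<20)&(S>150)&(z>.14)&(z<.2)&(y>.13); print('orange',o.sum(),np.median(W[o],0))
    pl=(abs(x-.52)<.05)&(abs(y-.065)<.05)&(z>.08)&(z<.135)&(y>.03)
    k=(abs(x-.424)<.03)&(abs(y-.056)<.03)&(z>.15)&(z<.21); print('pad',k.sum(),W[k].mean(0) if k.sum() else '',W[k].min(0) if k.sum() else '',W[k].max(0)if k.sum() else '')
    t=near&(z>.285)&(abs(y-.067)<.03); print('bartop',t.sum(),W[t].mean(0),W[t].max(0))
    for nm,lo,hi in(('turq',80,95),):
        m=(H>lo)&(H<hi)&(S>120)&(z>0)&(z<.12)&(x<.8); print(nm,m.sum(),W[m&(y<.0)].mean(0),W[m&(y>.1)].mean(0))
    o=(x>.3)&(x<.7)&(z>.03)&(z<.3)
    for r in [(-.45,-.1),(-.1,.2),(.2,.5)]:
        pass
E
```

```text
(np.float64(0.05673471005942186), np.float64(4.5), array([0.51967597, 0.07081485]), np.float64(0.2897929108895711), np.float64(0.1957767354807422))
lid 171 0.10245474554184482 [ 0.47121805 -0.0587536   0.09855709] [0.52259754 0.00716858 0.10582769] ((491.781982421875, -30.683429718017578), (41.71342468261719, 67.79491424560547), 23.823467254638672) [ 0.49769106 -0.03527762  0.10221545]
orange 194 [0.50862714 0.20247676 0.17427754]
pad 241 [0.4244686  0.05885826 0.18989846] [0.4000248  0.03703873 0.17708305] [0.45349276 0.07435623 0.19823256]
bartop 3138 [0.6097311  0.06803274 0.66820526] [0.61989908 0.09697701 0.8337131 ]
turq 1304 [ 0.3802277  -0.18340333  0.06210554] [0.36686946 0.25863603 0.06754876]
(np.float64(0.05646084063770127), np.float64(9.0), array([0.51830998, 0.06698139]), np.float64(0.3039639939640086), np.float64(0.18574844968113763))
lid 291 0.10207528491872307 [ 0.46889777 -0.05409531  0.09851052] [0.53461803 0.00981749 0.10637032] ((505.1645202636719, -17.129776000976562), (54.349578857421875, 66.4419937133789), 48.93708419799805) [ 0.50370715 -0.01891864  0.10212684]
orange 145 [0.50869984 0.20200386 0.17430812]
pad 244 [0.42166421 0.05627123 0.18990467] [0.39723229 0.03670455 0.17825964] [0.45399614 0.0735729  0.19778693]
bartop 5390 [0.61040978 0.06718605 0.69931096] [0.62082842 0.09699795 0.87737476]
turq 1014 [ 0.36398354 -0.18439707  0.05559817] [0.36177182 0.25349355 0.06891198]
```

```bash
cat >> h.py <<'E'
N=np.array([.5196,.0649]);th=np.radians(4.7)
PX=np.array([-np.sin(th),np.cos(th),0]);PY=np.array([-np.cos(th),-np.sin(th),0]);PZ=np.array([0,0,1.])
O=np.array([*N,0])
def toW(p): return O+p[0]*PX+p[1]*PY+p[2]*PZ
def toP(w): d=np.asarray(w)-O; return np.array([d@PX,d@PY,d@PZ])
def Rtool(fwd_deg,lean_deg,side=0):
    # tool x = forward heading (deg in press frame), tool z down leaning so body tilts back from forward; side: roll so body tilts to -toolside
    f=np.cos(np.radians(fwd_deg))*PX+np.sin(np.radians(fwd_deg))*PY
    x0=f;z0=-PZ;y0=np.cross(z0,x0)
    R0=np.stack([x0,y0,z0],1)
    return R0@cv2.Rodrigues(np.array([np.radians(side),0,0]))[0]@cv2.Rodrigues(np.array([0,np.radians(lean_deg),0]))[0]
def plan(p,R):
    s=read_state(); C=s['tcp_rot']; d=C.T@(toW(p)-s['position']); r=cv2.Rodrigues(C.T@R)[0].ravel()
    print('t',round(s['time_s'],2),'at press',np.round(toP(s['position'])*1000,1),'F',np.round(s['force'],1),'open',round(s['opening'],3),'q',np.round(s['joint_positions'],0))
    print('  shift',np.round(d/.12,3),'turn',np.round(r/1.5,3),'deg',np.round(np.degrees(r),1))
E
python3 - <<'E' 2>/dev/null
from h import *
print([k for k in dir(bot) if k[0]!='_'])
A=[np.load(f'/tmp/{n}0.npz') for n in('scene','top')]
W=A[0]['W']; x,y,z=[W[...,i] for i in range(3)]
g=(z>.02)&(z<.14)&(x>.3)&(x<.75)&(y>-.45)&(y<.4)
n,l,st,ce=cv2.connectedComponentsWithStats(g.astype(np.uint8))
for i in range(1,n):
    if st[i,4]>80:
        Q=W[l==i]; print(np.round(Q.min(0),3),np.round(Q.max(0),3),ce[i].round())
plan([-.170,.05,.20],Rtool(-16,0))
E
```

```text
['PlanningError', 'hold_point_z']
[ 0.338 -0.45   0.02 ] [ 0.75  -0.149  0.14 ] [372. 239.]
[ 0.471 -0.059  0.098] [ 0.523 -0.011  0.109] [342. 289.]
[0.61  0.162 0.02 ] [0.75  0.335 0.14 ] [215. 350.]
[ 0.423 -0.068  0.02 ] [0.575 0.161 0.14 ] [324. 329.]
[0.457 0.274 0.02 ] [0.524 0.342 0.082] [279. 400.]
[0.335 0.219 0.02 ] [0.403 0.286 0.081] [337. 404.]
t 0.1 at press [-607.3  305.6  221.7] F [ 1.  -0.2  0.2] open 0.997 q [-75.  30.  82.   0.  68. -10.]
  shift [ 3.266 -2.674  0.187] turn [-0.001 -0.001 -0.624] deg [ -0.1  -0.1 -53.6]
```

Request:
drive_tool([
  [40,0.4,-0.33,0,0,0,-0.1],
  [40,0.82,-0.67,0,0,0,-0.2],
  [40,0.9,-0.8,0,0,0,-0.3],
  [40,0.95,-0.85,0,0,0,-0.4],
  [40,1,-0.9,0,0,0,-0.5],
  [40,1,-0.9,0,0,0,-0.62],
  [40,1,-0.9,0,0,0,-0.62],
])

```text
time_s: 0.8
position: [0.328, -0.4167, 0.2223]
tcp_rot: [[0.2, 0.98, -0.0], [0.98, -0.2, 0.001], [0.001, -0.0, -1.0]]
force: [1.0, 0.1, -0.1]
opening: 0.489
grasp_force: 0.0
```

```bash
python3 -c "
from h import *
plan([-.170,.05,.18],Rtool(-16,0))"
```

```text
t 0.8 at press [-464.3  230.4  222.3] F [ 1.   0.1 -0.1] open 0.489 q [-64.  23.  96.  -0.  61. -52.]
  shift [2.774 0.76  0.354] turn [-0.    -0.    -0.002] deg [-0.  -0.  -0.2]
```

Request:
drive_tool([
  [40,0.25,0.08,0,0,0,0],
  [40,0.5,0.17,0,0,0,0],
  [40,0.75,0.25,0,0,0,0],
  [40,1,0.33,0,0,0,0],
  [40,1,0.33,0,0,0,0],
])

```text
time_s: 1.3
position: [0.3914, -0.3044, 0.2222]
tcp_rot: [[0.201, 0.98, -0.001], [0.98, -0.201, 0.003], [0.003, -0.001, -1.0]]
force: [0.0, 0.7, 0.2]
opening: 0.463
grasp_force: 0.0
```

Request:
drive_tool([
  [40,0.25,0.08,0,0,0,0],
  [40,0.5,0.17,0,0,0,0],
  [40,0.75,0.25,0,0,0,0],
  [40,1,0.33,0,0,0,0],
  [40,1,0.33,0,0,0,0],
])

```text
time_s: 1.8
position: [0.4547, -0.1962, 0.2224]
tcp_rot: [[0.2, 0.98, -0.0], [0.98, -0.2, 0.001], [0.001, -0.0, -1.0]]
force: [-0.8, 0.5, -0.1]
opening: 0.459
grasp_force: 0.0
```

```bash
python3 -c "
from h import *
plan([-.170,.05,.18],Rtool(-16,0))
plan([-.163,.046,.036],Rtool(-16,0))"
```

```text
t 1.8 at press [-254.9   86.1  222.4] F [-0.8  0.5 -0.1] open 0.459 q [-36.  20. 100.   0.  59. -25.]
  shift [0.763 0.091 0.354] turn [-0.    -0.001 -0.003] deg [-0.  -0.1 -0.2]
t 1.8 at press [-254.9   86.1  222.4] F [-0.8  0.5 -0.1] open 0.459 q [-36.  20. 100.   0.  59. -25.]
  shift [0.828 0.107 1.554] turn [-0.    -0.001 -0.003] deg [-0.  -0.1 -0.2]
```

Request:
drive_tool([
  [40,0.3,0.05,0,0,0,0],
  [40,0.6,0.1,0.1,0,0,0],
  [40,0.82,0.11,0.3,0,0,0],
  [40,0.82,0.11,0.6,0,0,0],
  [40,0.82,0.11,0.9,0,0,0],
  [40,0.82,0.11,0.9,0,0,0],
])

```text
time_s: 2.4
position: [0.4835, -0.1043, 0.1108]
tcp_rot: [[0.203, 0.979, -0.009], [0.979, -0.203, 0.004], [0.002, -0.01, -1.0]]
force: [0.4, 0.1, -0.0]
opening: 0.461
grasp_force: 0.0
```

```bash
python3 - <<'E' 2>/dev/null
from h import *
c=cap('top'); W=cloud(c); im=c['color']
c2=cap('scene'); W2=cloud(c2)
plan([-.163,.046,.036],Rtool(-16,0))
for w in (W,W2):
    P=w.reshape(-1,3); m=(abs(P[:,2]-.1022)<.004)&(abs(P[:,0]-.502)<.045)&(abs(P[:,1]+.0245)<.045); P=P[m]
    print(m.sum(),P.min(0),P.max(0))
a=im[220:370,200:400]; b=c2['color'][230:380,240:440]
cv2.imwrite('pics/p1.png',cv2.resize(np.hstack([a,b]),None,fx=2,fy=2,interpolation=cv2.INTER_CUBIC))
E
```

```text
t 2.5 at press [-167.2   46.9  114.4] F [ 0.1 -1.1  0.6] open 0.46 q [-25.  30. 106.  -0.  44. -13.]
  shift [ 0.036 -0.002  0.653] turn [-0.001 -0.    -0.005] deg [-0.1 -0.  -0.4]
356 [ 0.46696361 -0.05232538  0.09821846] [0.53319447 0.01048883 0.10609815]
170 [ 0.47102798 -0.05881814  0.09828369] [0.5233266  0.00723434 0.10612756]
```

View pics/p1.png

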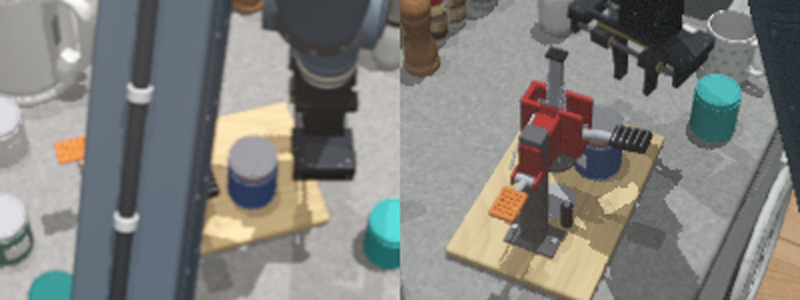

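```bash
python3 -c "
from h import *
plan([-.16,.05,.040],Rtool(-17,20))"
```

```text
t 2.5 at press [-167.2   46.9  114.4] F [ 0.1 -1.1  0.6] open 0.46 q [-25.  30. 106.  -0.  44. -13.]
  shift [ 0.05  -0.041  0.62 ] turn [-0.002  0.233  0.006] deg [-0.2 20.   0.5]
```

Request:
drive_tool([
  [40,0.01,-0.01,0.1,0,0.08,0],
  [40,0.02,-0.02,0.2,0,0.16,0],
  [40,0.03,-0.03,0.35,0,0.233,0],
  [40,0.05,-0.04,0.5,0,0.233,0],
  [40,0.05,-0.04,0.62,0,0.233,0],
  [40,0.05,-0.04,0.62,0,0.233,0],
])

```text
time_s: 3.1
position: [0.4833, -0.0983, 0.0401]
tcp_rot: [[0.19, 0.979, 0.069], [0.92, -0.202, 0.335], [0.342, 0.0, -0.94]]
force: [0.1, -1.0, -0.1]
opening: 0.461
grasp_force: 0.0
```

```bash
python3 -c "
from h import *
f=np.array([85,-26.7])/89.1
T=np.array([-.085,.0267])
for D,l in((.043,20),(.0,28),(-.02,35)): # tcp behind tin START centre by D
    p=T-f*D; plan([*p,.038],Rtool(-17,l))
p=-f*.036; plan([*p,.036],Rtool(-17,35))"
```

```text
t 3.1 at press [-159.7   49.6   40.1] F [ 0.1 -1.  -0.1] open 0.461 q [-36.  41. 108.  27.  44. -46.]
  shift [0.269 0.001 0.116] turn [-0.002 -0.     0.007] deg [-0.2 -0.   0.6]
t 3.1 at press [-159.7   49.6   40.1] F [ 0.1 -1.  -0.1] open 0.461 q [-36.  41. 108.  27.  44. -46.]
  shift [0.606 0.007 0.239] turn [-0.003  0.093  0.007] deg [-0.3  8.   0.6]
t 3.1 at press [-159.7   49.6   40.1] F [ 0.1 -1.  -0.1] open 0.461 q [-36.  41. 108.  27.  44. -46.]
  shift [0.762 0.01  0.296] turn [-0.003  0.174  0.007] deg [-0.3 15.   0.6]
t 3.1 at press [-159.7   49.6   40.1] F [ 0.1 -1.  -0.1] open 0.461 q [-36.  41. 108.  27.  44. -46.]
  shift [1.016 0.016 0.406] turn [-0.003  0.174  0.007] deg [-0.3 15.   0.6]
```

Request:
drive_tool([
  [40,0.14,0,0.06,0,0,0],
  [40,0.24,0,0.1,0,0,0],
  [40,0.3,0,0.125,0,0.02,0],
  [40,0.36,0,0.15,0,0.035,0],
  [40,0.42,0,0.175,0,0.05,0],
  [40,0.48,0,0.195,0,0.065,0],
  [40,0.54,0.01,0.215,0,0.08,0],
  [40,0.6,0.01,0.24,0,0.093,0],
])

```text
time_s: 3.9
position: [0.5003, -0.0218, 0.0378]
tcp_rot: [[0.178, 0.979, 0.096], [0.864, -0.202, 0.461], [0.471, 0.0, -0.882]]
force: [-1.2, -2.8, 3.2]
opening: 0.462
grasp_force: 1.9
```

```bash
python3 - <<'E' 2>/dev/null
from h import *
for n in('top','scene'):
    c=cap(n); P=cloud(c).reshape(-1,3); m=(abs(P[:,2]-.1022)<.004); P=np.array([toP(p) for p in P[m]]);P=P[(abs(P[:,0]+.04)<.055)&(abs(P[:,1])<.06)]
    print(len(P),P.min(0).round(4),P.max(0).round(4))
    if n=='top': cv2.imwrite('pics/p2.png',cv2.resize(c['color'][220:370,200:400],None,fx=3,fy=3,interpolation=cv2.INTER_CUBIC))
f=np.array([85,-26.7])/89.1
p=-f*.045; plan([*p,.036],Rtool(-17,35))
p=-f*.036; plan([*p,.036],Rtool(-17,35))
E
python3 - <<'E' 2>&1 | grep -v Warn
from h import *
ims=[]
for n in('top','scene'):
    c=cap(n); P=cloud(c).reshape(-1,3); m=(abs(P[:,2]-.1022)<.004); P=np.array([toP(p) for p in P[m]]);P=P[(abs(P[:,0]+.04)<.055)&(abs(P[:,1])<.06)]
    print(len(P)); 
    if len(P): print(P.min(0).round(4),P.max(0).round(4))
    ims.append(c['color'][220:370,200:400] if n=='top' else c['color'][230:380,240:440])
cv2.imwrite('pics/p2.png',cv2.resize(np.hstack(ims),None,fx=2,fy=2,interpolation=cv2.INTER_CUBIC))
f=np.array([85,-26.7])/89.1
p=-f*.045; plan([*p,.036],Rtool(-17,35))
p=-f*.036; plan([*p,.036],Rtool(-17,35))
E
```

```text
0
92
[-0.0842  0.0179  0.0982] [-0.021   0.0474  0.1055]
t 4.05 at press [-84.4  26.8  37.5] F [ 1.1 -1.1 -0.4] open 0.458 q [-32.  43. 109.  38.  46. -51.]
  shift [0.314 0.009 0.182] turn [-0.005  0.08   0.006] deg [-0.4  6.9  0.5]
t 4.05 at press [-84.4  26.8  37.5] F [ 1.1 -1.1 -0.4] open 0.458 q [-32.  43. 109.  38.  46. -51.]
  shift [0.38  0.011 0.217] turn [-0.005  0.08   0.006] deg [-0.4  6.9  0.5]
```

View pics/p2.png

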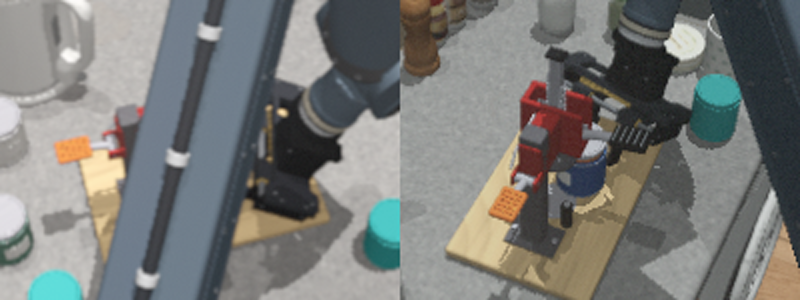

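Request:
drive_tool([
  [40,0.05,0,0.03,0,0.02,0],
  [40,0.1,0,0.06,0,0.04,0],
  [40,0.15,0,0.09,0,0.06,0],
  [40,0.2,0.01,0.12,0,0.08,0],
  [40,0.25,0.01,0.15,0,0.08,0],
  [40,0.3,0.01,0.175,0,0.08,0],
  [40,0.34,0.01,0.195,0,0.08,0],
  [40,0.34,0.01,0.195,0,0.08,0],
])

```text
time_s: 4.85
position: [0.5101, 0.0253, 0.0364]
tcp_rot: [[0.164, 0.98, 0.114], [0.803, -0.2, 0.561], [0.573, -0.001, -0.82]]
force: [-0.1, -0.1, 0.3]
opening: 0.462
grasp_force: 0.1
```

```bash
python3 - <<'E' 2>&1 | grep -v Warn
from h import *
ims=[]
c=cap('scene')
cv2.imwrite('pics/p3.png',cv2.resize(c['color'][240:370,260:420],None,fx=4.5,fy=4.5,interpolation=cv2.INTER_CUBIC))
f=np.array([85,-26.7])/89.1
p=-f*.036; plan([*p,.036],Rtool(-17,35))
E
```

```text
t 4.9 at press [-39.   12.6  36.4] F [0.2 0.5 0. ] open 0.461 q [-30.  45. 109.  46.  49. -57.]
  shift [0.032 0.004 0.026] turn [-0.005  0.001  0.007] deg [-0.5  0.1  0.6]
```

View pics/p3.png

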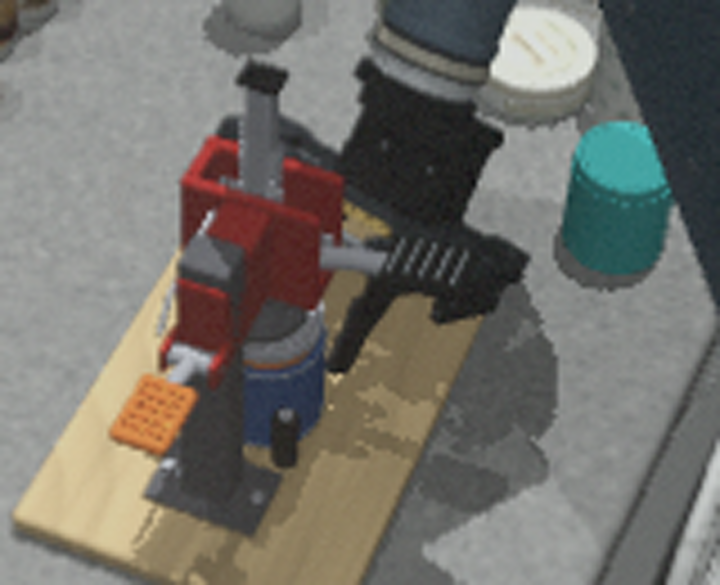

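Request:
drive_tool([
  [40,0.016,0.002,0.013,0,0,0],
  [40,0.032,0.004,0.026,0,0,0],
  [40,0.045,0.004,0.035,0,0,0],
  [40,0.045,0.004,0.035,0,0,0],
])

```text
time_s: 5.3
position: [0.5133, 0.0292, 0.036]
tcp_rot: [[0.165, 0.979, 0.117], [0.805, -0.202, 0.558], [0.57, 0.002, -0.821]]
force: [-1.1, -5.1, 3.2]
opening: 0.463
grasp_force: 2.5
```

```bash
cat >> h.py <<'E'
from scipy.optimize import least_squares
def tin(n='scene'):
    c=cap(n); W=cloud(c); hsv=cv2.cvtColor(c['color'],cv2.COLOR_BGR2HSV).astype(int)
    D=W-O; X,Y,Z=D@PX,D@PY,D@PZ
    m=(hsv[...,0]>105)&(hsv[...,0]<130)&(hsv[...,1]>80)&(Z>.03)&(Z<.085)&(abs(X)<.07)&(abs(Y)<.07)
    P=np.c_[X[m],Y[m]]
    r=least_squares(lambda c:np.hypot(*(P-c).T)-.034,[0,0],loss='soft_l1',f_scale=.002)
    print('tin press mm',r.x.round(4)*1000,m.sum(),'rms',np.std(r.fun).round(4))
    return c,X,Y,Z
E
python3 - <<'E' 2>&1 | grep -v Warn
from h import *
tin()
plan([0,0,0],Rtool(-17,35))
E
```

```text
tin press mm [-3.7 -1.4] 147 rms 0.0014
t 5.35 at press [-35.1   9.3  36. ] F [-1.1 -5.3  2.5] open 0.462 q [-29.  45. 109.  47.  48. -56.]
  shift [ 0.077 -0.009  0.419] turn [-0.003  0.003  0.007] deg [-0.3  0.2  0.6]
```

Request:
drive_tool([
  [40,0.015,-0.006,0.011,0,0,0],
  [40,0.03,-0.012,0.022,0,0,0],
  [40,0.03,-0.012,0.022,0,0,0],
  [40,0.03,-0.012,0.022,0,0,0],
])

```text
time_s: 5.75
position: [0.5146, 0.0313, 0.0358]
tcp_rot: [[0.164, 0.979, 0.121], [0.807, -0.204, 0.554], [0.567, 0.007, -0.824]]
force: [-0.3, -11.4, 5.6]
opening: 0.458
grasp_force: 5.0
```

```bash
python3 - <<'E' 2>&1 | grep -v Warn
from h import *
tin()
plan([0,0,0],Rtool(-17,35))
E
```

```text
tin press mm [-2.1 -3.1] 149 rms 0.0012
t 5.8 at press [-33.1   7.7  35.8] F [-1.3 -9.9  5.1] open 0.456 q [-29.  45. 109.  47.  48. -56.]
  shift [ 0.064 -0.019  0.406] turn [0.    0.005 0.008] deg [0.  0.4 0.6]
```

Request:
drive_tool([
  [40,-0.015,-0.02,-0.015,0,0,0],
  [40,-0.03,-0.03,-0.02,0,0,0],
  [40,-0.01,-0.042,-0.01,0,0,0],
  [40,0,-0.042,0,0,0,0],
  [40,0,-0.042,0,0,0,0],
])

```text
time_s: 6.3
position: [0.5127, 0.0308, 0.0357]
tcp_rot: [[0.166, 0.978, 0.127], [0.808, -0.209, 0.551], [0.565, 0.012, -0.825]]
force: [2.9, -10.8, 3.0]
opening: 0.459
grasp_force: 5.5
```

```bash
python3 - <<'E' 2>&1 | grep -v Warn
from h import *
c,X,Y,Z=tin()
plan([0,0,0],Rtool(-17,35))
E
```

```text
tin press mm [-3.  -2.4] 148 rms 0.0012
t 6.35 at press [-33.5   9.7  35.7] F [  3.8 -10.3   3.4] open 0.46 q [-29.  45. 110.  48.  47. -57.]
  shift [ 0.071 -0.007  0.41 ] turn [0.005 0.007 0.007] deg [0.4 0.6 0.6]
```

Request:
drive_tool([
  [40,-0.1,0.03,-0.07,0,0,0],
  [40,-0.25,0.03,-0.17,0,0,0],
  [40,-0.4,0.03,-0.28,0,0,0],
  [40,-0.25,0.03,-0.5,0,0,0],
  [40,-0.1,0.03,-0.72,0,0,0],
  [20,0,0.03,-0.87,0,0,0],
  [0,0.1,0.03,-1,0,0,0],
  [0,0.1,0.03,-1,0,0,0],
])

```text
time_s: 7.15
position: [0.499, -0.0225, 0.1429]
tcp_rot: [[0.163, 0.98, 0.117], [0.804, -0.201, 0.56], [0.572, 0.003, -0.82]]
force: [1.5, 0.8, -0.8]
opening: 0.269
grasp_force: 0.0
```

```bash
python3 - <<'E' 2>&1 | grep -v Warn
from h import *
c,X,Y,Z=tin()
plan([-.06,.14,.27],Rtool(-17,20))
cv2.imwrite('pics/p4.png',cv2.resize(c['color'][230:370,260:430],None,fx=4,fy=4,interpolation=cv2.INTER_CUBIC))
k=(abs(X)<.035)&(abs(Y-.097)<.035)&(Z>.16)&(Z<.22)
b=k&(c['color'].max(-1)<110)
for m in(k,b): print('pad',m.sum(),[np.percentile(v[m],[3,50,97]).round(4) for v in(X,Y,Z)])
o=(abs(X-.138)<.04)&(abs(Y)<.04)&(Z>.14)&(Z<.2)
print('paddle',o.sum(),[np.percentile(v[o],[3,50,97]).round(4) for v in(X,Y,Z)])
E
```

```text
tin press mm [-3.3 -2. ] 109 rms 0.0012
t 7.2 at press [-85.2  28.2 141.7] F [-0.9  0.6 -0. ] open 0.222 q [-35.  33. 106.  37.  61. -48.]
  shift [ 0.563 -0.952 -0.912] turn [-0.003 -0.173  0.008] deg [ -0.3 -14.9   0.7]
pad 250 [array([-0.0162,  0.0031,  0.0152]), array([0.0658, 0.0949, 0.1182]), array([0.1798, 0.1904, 0.195 ])]
pad 194 [array([-0.0162,  0.0057,  0.0153]), array([0.0733, 0.098 , 0.1186]), array([0.1808, 0.1904, 0.195 ])]
paddle 248 [array([0.1052, 0.1365, 0.1574]), array([-0.0169, -0.0009,  0.0127]), array([0.1685, 0.1739, 0.177 ])]
```

View pics/p4.png

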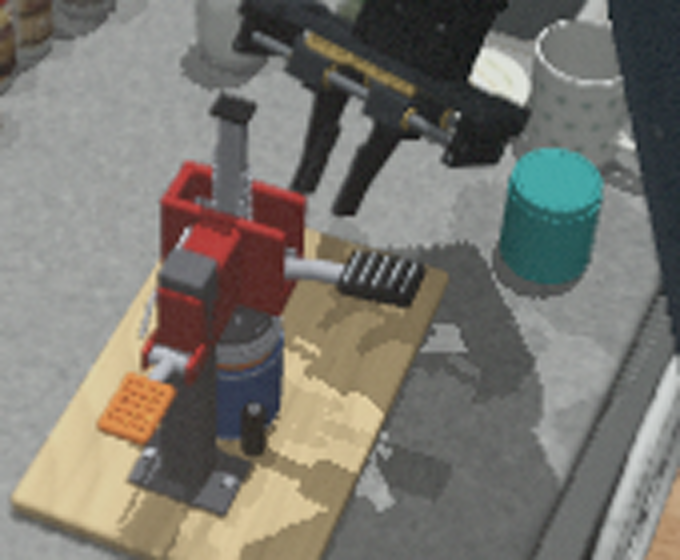

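```bash
python3 - <<'E' 2>&1 | grep -v Warn
from h import *
plan([-.09,.10,.25],Rtool(-17,0))
E
```

```text
t 7.2 at press [-85.2  28.2 141.7] F [-0.9  0.6 -0. ] open 0.222 q [-35.  33. 106.  37.  61. -48.]
  shift [ 0.347 -0.562 -0.859] turn [-0.002 -0.406  0.008] deg [ -0.1 -34.9   0.7]
```

Request:
drive_tool([
  [0,0.12,-0.1,-0.25,0,-0.08,0],
  [0,0.23,-0.25,-0.5,0,-0.18,0],
  [0,0.35,-0.4,-0.75,0,-0.28,0],
  [0,0.35,-0.56,-0.86,0,-0.36,0],
  [0,0.35,-0.56,-0.86,0,-0.406,0.008],
  [0,0.35,-0.56,-0.86,0,-0.406,0.008],
])

```text
time_s: 7.8
position: [0.427, -0.031, 0.2493]
tcp_rot: [[0.209, 0.978, -0.005], [0.978, -0.209, 0.001], [0.0, -0.005, -1.0]]
force: [-0.4, -0.5, -0.8]
opening: 0.006
grasp_force: 0.0
```

```bash
python3 - <<'E' 2>&1 | grep -v Warn
from h import *
plan([-.04,.10,.25],Rtool(50,0))
plan([0,.097,.21],Rtool(90,0))
E
```

```text
t 7.8 at press [-88.  100.2 249.3] F [-0.4 -0.5 -0.8] open 0.006 q [-19.  13. 107.  -0.  61.  -7.]
  shift [ 0.383 -0.114 -0.005] turn [-0.003 -0.002 -0.777] deg [ -0.3  -0.2 -66.7]
t 7.8 at press [-88.  100.2 249.3] F [-0.4 -0.5 -0.8] open 0.006 q [-19.  13. 107.  -0.  61.  -7.]
  shift [ 0.71  -0.184  0.329] turn [-0.002 -0.003 -1.242] deg [  -0.2   -0.3 -106.7]
```

Request:
drive_tool([
  [0,0.1,-0.02,0,0,0,0.1],
  [0,0.2,-0.05,0,0,0,0.2],
  [0,0.3,-0.08,0,0,0,0.3],
  [0,0.4,-0.1,0,0,0,0.4],
  [0,0.5,-0.13,0,0,0,0.5],
  [0,0.6,-0.16,0,0,0,0.6],
  [0,0.71,-0.18,0.1,0,0,0.7],
  [0,0.71,-0.18,0.15,0,0,0.8],
])

```text
time_s: 8.6
position: [0.4238, 0.0558, 0.2297]
tcp_rot: [[0.989, 0.151, -0.008], [0.151, -0.989, 0.003], [-0.008, -0.005, -1.0]]
force: [-0.3, -0.1, 0.2]
opening: 0.009
grasp_force: 0.0
```

```bash
python3 - <<'E' 2>&1 | grep -v Warn
from h import *
plan([0,.097,.195],Rtool(-90,0))
E
```

```text
t 8.6 at press [ -1.2  96.2 229.7] F [-0.3 -0.1  0.2] open 0.009 q [ -8.  15. 108.   0.  58.  74.]
  shift [-0.004 -0.009  0.289] turn [-0.003  0.005  0.046] deg [-0.2  0.4  4. ]
```

Request:
drive_tool([
  [0,0,-0.01,0.2,0,0,0.046],
  [0,0,-0.01,0.32,0,0,0.046],
  [0,0,-0.01,0.4,0,0,0.046],
  [0,0,-0.01,0.48,0,0,0.046],
  [0,0,-0.01,0.56,0,0,0.046],
  [0,0,-0.01,0.62,0,0,0.046],
  [0,0,-0.01,0.66,0,0,0.046],
  [0,0,-0.01,0.66,0,0,0.046],
])

```text
time_s: 9.4
position: [0.4231, 0.056, 0.1525]
tcp_rot: [[0.996, 0.088, -0.007], [0.088, -0.996, 0.001], [-0.007, -0.002, -1.0]]
force: [-5.1, -1.9, 13.7]
opening: 0.007
grasp_force: 6.9
```

```bash
python3 - <<'E' 2>&1 | grep -v Warn
from h import *
c=cap('scene')
plan([0,.097,.152],Rtool(-90,0)); plan([0,.097,.202],Rtool(-90,0))
E
```

```text
t 9.45 at press [ -1.   96.9 152.7] F [-4.7 -1.  12.7] open 0.004 q [ -8.  22. 114.   0.  45.  77.]
  shift [-0.001 -0.008  0.006] turn [-0.001  0.005  0.004] deg [-0.1  0.4  0.3]
t 9.45 at press [ -1.   96.9 152.7] F [-4.7 -1.  12.7] open 0.004 q [ -8.  22. 114.   0.  45.  77.]
  shift [-0.004 -0.009 -0.411] turn [-0.001  0.005  0.004] deg [-0.1  0.4  0.3]
```

Request:
drive_tool([
  [0,0,-0.008,-0.15,0,0,0],
  [0,0,-0.008,-0.3,0,0,0],
  [0,0,-0.008,-0.42,0,0,0],
  [0,0,-0.008,-0.42,0,0,0],
  [0,0,-0.008,-0.42,0,0,0],
  [0,0,-0.008,-0.42,0,0,0],
])

```text
time_s: 10.05
position: [0.4239, 0.0572, 0.2021]
tcp_rot: [[0.996, 0.087, -0.005], [0.087, -0.996, 0.001], [-0.005, -0.002, -1.0]]
force: [-1.1, -0.7, -0.5]
opening: 0.006
grasp_force: 0.0
```

```bash
cat >> h.py <<'E'
def press_state():
    c=cap('scene'); W=cloud(c); D=W-O; X,Y,Z=D@PX,D@PY,D@PZ
    k=(abs(X)<.012)&(Y>.08)&(Y<.118)&(Z>.13)&(Z<.21); print('pad z',np.median(Z[k]).round(4),k.sum())
    b=(abs(X)<.02)&(abs(Y)<.02)&(Z>.22)&(Z<.32); print('bar top',np.percentile(Z[b],[90,98]).round(4),b.sum())
    return c
E
python3 - <<'E' 2>&1 | grep -v Warn
from h import *
c=press_state()
W=np.load('/tmp/scene0.npz')['W'];D=W-O; X,Y,Z=D@PX,D@PY,D@PZ
b=(abs(X)<.02)&(abs(Y)<.02)&(Z>.22)&(Z<.32); print('bar top start',np.percentile(Z[b],[90,98]).round(4),b.sum())
plan([0,.097,.152],Rtool(-90,0))
E
```

```text
pad z 0.1925 27
bar top [0.2846 0.2859] 220
bar top start [0.2903 0.2917] 237
t 10.1 at press [2.000e-01 9.610e+01 2.021e+02] F [-0.6  0.6  0. ] open 0.008 q [ -7.  17. 110.   0.  53.  78.]
  shift [-0.006  0.002  0.417] turn [-0.001  0.004  0.004] deg [-0.1  0.3  0.3]
```

Request:
drive_tool([
  [0,0,0,0.08,0,0,0],
  [0,0,0,0.16,0,0,0],
  [0,0,0,0.24,0,0,0],
  [0,0,0,0.32,0,0,0],
  [0,0,0,0.38,0,0,0],
  [0,0,0,0.42,0,0,0],
  [0,0,0,0.43,0,0,0],
])

```text
time_s: 10.8
position: [0.4235, 0.0572, 0.1513]
tcp_rot: [[0.996, 0.088, -0.005], [0.088, -0.996, 0.001], [-0.005, -0.001, -1.0]]
force: [-4.5, -1.0, 17.5]
opening: 0.004
grasp_force: 8.5
```

Request:
drive_tool([
  [0,0,0,-0.15,0,0,0],
  [0,0,0,-0.3,0,0,0],
  [0,0,0,-0.43,0,0,0],
  [0,0,0,-0.43,0,0,0],
  [0,0,0,-0.43,0,0,0],
  [0,0,0,-0.43,0,0,0],
])

```text
time_s: 11.4
position: [0.4236, 0.0574, 0.2018]
tcp_rot: [[0.996, 0.087, -0.006], [0.087, -0.996, 0.001], [-0.006, -0.002, -1.0]]
force: [-0.3, 0.0, 0.2]
opening: 0.005
grasp_force: 0.0
```

```bash
python3 - <<'E' 2>&1 | grep -v Warn
from h import *
c=press_state()
plan([0,.097,.152],Rtool(-90,0))
E
```

```text
pad z 0.1924 29
bar top [0.2785 0.2809] 201
t 11.45 at press [  0.4  96.2 201.9] F [ 0.2  0.6 -0.7] open 0.005 q [ -7.  17. 110.   0.  53.  78.]
  shift [-0.004  0.004  0.416] turn [-0.001  0.004  0.004] deg [-0.1  0.3  0.3]
```

Request:
drive_tool([
  [0,0,0,0.08,0,0,0],
  [0,0,0,0.16,0,0,0],
  [0,0,0,0.24,0,0,0],
  [0,0,0,0.32,0,0,0],
  [0,0,0,0.38,0,0,0],
  [0,0,0,0.42,0,0,0],
  [0,0,0,0.43,0,0,0],
])

```text
time_s: 12.15
position: [0.4234, 0.0572, 0.1524]
tcp_rot: [[0.996, 0.088, -0.005], [0.088, -0.996, 0.0], [-0.005, -0.001, -1.0]]
force: [-7.0, -1.3, 30.8]
opening: 0.002
grasp_force: 15.4
```

```bash
python3 - <<'E' 2>&1 | grep -v Warn
from h import *
c=press_state()
plan([0,.097,.152],Rtool(-90,0))
E
```

```text
pad z 0.1505 18
bar top [0.2725 0.2737] 179
t 12.2 at press [  0.2  96.5 152.6] F [-7.4 -1.  28.3] open 0.004 q [ -7.  22. 114.  -0.  44.  78.]
  shift [-0.004  0.002  0.005] turn [-0.001  0.003  0.004] deg [-0.   0.3  0.3]
```

Request:
drive_tool([
  [0,0,0,-0.15,0,0,0],
  [0,0,0,-0.3,0,0,0],
  [0,0,0,-0.43,0,0,0],
  [0,0,0,-0.43,0,0,0],
  [0,0,0,-0.43,0,0,0],
  [0,0,0,-0.43,0,0,0],
])

```text
time_s: 12.8
position: [0.4236, 0.0574, 0.2018]
tcp_rot: [[0.996, 0.087, -0.006], [0.087, -0.996, 0.001], [-0.006, -0.002, -1.0]]
force: [0.2, -0.3, 0.1]
opening: 0.008
grasp_force: 0.0
```

Request:
drive_tool([
  [0,0,0,0.08,0,0,0],
  [0,0,0,0.16,0,0,0],
  [0,0,0,0.2,0,0,0],
  [0,0,0,0.24,0,0,0],
])

```text
time_s: 13.2
position: [0.4228, 0.0572, 0.1739]
tcp_rot: [[0.996, 0.088, -0.008], [0.088, -0.996, 0.0], [-0.008, -0.001, -1.0]]
force: [-6.4, -1.7, 20.9]
opening: 0.006
grasp_force: 10.4
```

```bash
python3 - <<'E' 2>&1 | grep -v Warn
from h import *
c=press_state()
plan([0,.097,.152],Rtool(-90,0))
E
```

```text
pad z 0.1747 15
bar top [0.2725 0.274 ] 177
t 13.25 at press [  0.2  97.1 173.8] F [-4.3 -0.9 19.2] open 0.009 q [ -7.  20. 112.  -0.  48.  78.]
  shift [0.002 0.002 0.182] turn [-0.001  0.005  0.004] deg [-0.1  0.4  0.3]
```

Request:
drive_tool([
  [0,0,0,0.03,0,0,0],
  [0,0,0,0.05,0,0,0],
  [0,0,0,0.06,0,0,0],
  [0,0,0,0.06,0,0,0],
])

```text
time_s: 13.65
position: [0.4226, 0.0571, 0.1685]
tcp_rot: [[0.996, 0.088, -0.007], [0.088, -0.996, 0.0], [-0.007, -0.001, -1.0]]
force: [-8.0, -0.7, 27.7]
opening: 0.001
grasp_force: 14.0
```

```bash
python3 - <<'E' 2>&1 | grep -v Warn
from h import *
c=press_state()
plan([0,.097,.23],Rtool(-90,0))
E
```

```text
pad z 0.1694 14
bar top [0.2718 0.273 ] 176
t 13.7 at press [  0.2  97.3 168.5] F [-8.9 -1.1 26.6] open 0.007 q [ -7.  20. 113.  -0.  47.  78.]
  shift [-0.001  0.002 -0.512] turn [-0.     0.004  0.004] deg [-0.   0.4  0.4]
```

Request:
drive_tool([
  [0,0,0,0.03,0,0,0],
  [0,0,0,0.05,0,0,0],
  [0,0,0,0.07,0,0,0],
  [0,0,0,0.07,0,0,0],
])

```text
time_s: 14.1
position: [0.4226, 0.0571, 0.161]
tcp_rot: [[0.996, 0.088, -0.006], [0.088, -0.996, -0.0], [-0.006, -0.0, -1.0]]
force: [-10.4, -2.2, 38.4]
opening: 0.005
grasp_force: 19.2
```

```bash
python3 - <<'E' 2>&1 | grep -v Warn
from h import *
c=press_state()
plan([0,.097,.23],Rtool(-90,0))
E
```

```text
pad z 0.1614 14
bar top [0.27   0.2713] 169
t 14.15 at press [  0.2  97.3 161.1] F [-10.3  -0.8  37.2] open 0.0 q [ -7.  21. 113.  -0.  46.  78.]
  shift [-0.001  0.002 -0.574] turn [-0.     0.004  0.004] deg [-0.   0.3  0.4]
```

Request:
drive_tool([
  [0,0,0,-0.12,0,0,0],
  [0,0,0,-0.25,0,0,0],
  [0,0,0,-0.4,0,0,0],
  [0,0,0,-0.6,0,0,0],
  [0,0,0,-0.8,0,0,0],
  [0,0,0,-0.8,0,0,0],
])

```text
time_s: 14.75
position: [0.4267, 0.0571, 0.2565]
tcp_rot: [[0.996, 0.087, 0.003], [0.087, -0.996, 0.0], [0.003, 0.0, -1.0]]
force: [-0.1, 0.2, -0.5]
opening: 0.009
grasp_force: 0.0
```

```bash
python3 - <<'E' 2>&1 | grep -v Warn
from h import *
c=press_state()
for p in([.09,.10,.34],[.145,0.06,.34],[.145,-.001,.20]): plan(p,Rtool(-90,0))
E
```

```text
pad z 0.1922 126
bar top [0.2729 0.2738] 177
t 14.8 at press [  0.   94.5 255. ] F [-0.8  0.3 -1.3] open 0.009 q [ -7.  12. 106.   0.  61.  78.]
  shift [-0.043 -0.751 -0.708] turn [-0.     0.     0.004] deg [-0.   0.   0.3]
t 14.8 at press [  0.   94.5 255. ] F [-0.8  0.3 -1.3] open 0.009 q [ -7.  12. 106.   0.  61.  78.]
  shift [ 0.293 -1.207 -0.708] turn [-0.     0.     0.004] deg [-0.   0.   0.3]
t 14.8 at press [  0.   94.5 255. ] F [-0.8  0.3 -1.3] open 0.009 q [ -7.  12. 106.   0.  61.  78.]
  shift [ 0.802 -1.204  0.459] turn [-0.     0.     0.004] deg [-0.   0.   0.3]
```

Request:
drive_tool([
  [0,0,-0.25,-0.05,0,0.04,0],
  [0,0,-0.5,-0.1,0,0.08,0],
  [0,0,-0.75,-0.1,0,0.116,0],
  [0,0,-1,-0.1,0,0.116,0],
  [0,0.2,-1,-0.1,0,0.116,0],
  [0,0.2,-1,-0.1,0,0.116,0],
])

```text
time_s: 15.4
position: [0.4397, 0.1798, 0.2655]
tcp_rot: [[0.981, 0.089, 0.17], [0.088, -0.996, 0.016], [0.17, -0.001, -0.985]]
force: [-0.2, 0.1, -0.4]
opening: 0.007
grasp_force: 0.0
```

```bash
python3 - <<'E' 2>&1 | grep -v Warn
from h import *
for p in([.15,0.0,.24],[.150,-.001,.185],[.15,-.001,.158]): plan(p,Rtool(-90,10))
E
```

```text
t 15.4 at press [121.1  70.2 265.5] F [-0.2  0.1 -0.4] open 0.007 q [  9.  12. 106.  -1.  52.  94.]
  shift [ 0.542 -0.237  0.309] turn [-0.001  0.002  0.005] deg [-0.1  0.2  0.4]
t 15.4 at press [121.1  70.2 265.5] F [-0.2  0.1 -0.4] open 0.007 q [  9.  12. 106.  -1.  52.  94.]
  shift [ 0.472 -0.236  0.762] turn [-0.001  0.002  0.005] deg [-0.1  0.2  0.4]
t 15.4 at press [121.1  70.2 265.5] F [-0.2  0.1 -0.4] open 0.007 q [  9.  12. 106.  -1.  52.  94.]
  shift [ 0.434 -0.236  0.984] turn [-0.001  0.002  0.005] deg [-0.1  0.2  0.4]
```

Request:
drive_tool([
  [0,0.2,-0.1,0.1,0,0,0],
  [0,0.4,-0.236,0.2,0,0,0],
  [0,0.54,-0.236,0.31,0,0,0],
  [0,0.52,-0.236,0.45,0,0,0],
  [0,0.5,-0.236,0.6,0,0,0],
  [0,0.472,-0.236,0.76,0,0,0],
  [0,0.472,-0.236,0.76,0,0,0],
])

```text
time_s: 16.1
position: [0.5032, 0.2119, 0.1824]
tcp_rot: [[0.983, 0.086, 0.159], [0.085, -0.996, 0.014], [0.16, 0.0, -0.987]]
force: [-2.2, 0.4, 0.5]
opening: 0.006
grasp_force: 0.0
```

```bash
python3 - <<'E' 2>&1 | grep -v Warn
from h import *
c=press_state()
cv2.imwrite('pics/p5.png',cv2.resize(c['color'][200:370,240:420],None,fx=3.5,fy=3.5,interpolation=cv2.INTER_CUBIC))
plan([.148,-.001,.158],Rtool(-90,10))
E
```

```text
pad z 0.1918 130
Traceback (most recent call last):
  File "h.py", line 45, in press_state
    b=(abs(X)<.02)&(abs(Y)<.02)&(Z>.22)&(Z<.32); print('bar top',np.percentile(Z[b],[90,98]).round(4),b.sum())
                                                                 ~~~~~~~~~~~~~^^^^^^^^^^^^^^
IndexError: index -1 is out of bounds for axis 0 with size 0
```

Request:
drive_tool([
  [0,-0.01,0,0.06,0,0,0],
  [0,-0.02,0,0.12,0,0,0],
  [0,-0.027,0,0.16,0,0,0],
  [0,-0.033,0,0.2,0,0,0],
  [0,-0.033,0,0.2,0,0,0],
  [0,-0.033,0,0.2,0,0,0],
  [0,-0.033,0,0.2,0,0,0],
  [0,-0.033,0,0.2,0,0,0],
])

```text
time_s: 16.95
position: [0.5075, 0.2144, 0.1632]
tcp_rot: [[0.981, 0.087, 0.172], [0.085, -0.996, 0.018], [0.172, -0.003, -0.985]]
force: [-0.8, 4.3, 5.4]
opening: 0.007
grasp_force: 2.9
```

```bash
python3 - <<'E' 2>&1 | grep -v Warn
from h import *
plan([.148,-.001,.158],Rtool(-90,10))
E
```

```text
t 16.95 at press [150.   -0.2 163.2] F [-0.8  4.3  5.4] open 0.007 q [ 12.  26. 103.  -2.  40.  98.]
  shift [-0.001  0.017  0.044] turn [-0.002  0.001  0.003] deg [-0.2  0.1  0.3]
```

Request:
drive_tool([
  [0,-0.004,0,0.03,0,0,0],
  [0,-0.01,0,0.06,0,0,0],
  [0,-0.01,0,0.07,0,0,0],
  [0,-0.01,0,0.07,0,0,0],
  [0,-0.01,0,0.07,0,0,0],
  [0,-0.01,0,0.07,0,0,0],
  [0,-0.01,0,0.07,0,0,0],
  [0,-0.01,0,0.07,0,0,0],
])

```text
time_s: 17.75
position: [0.5079, 0.2146, 0.1578]
tcp_rot: [[0.981, 0.088, 0.174], [0.086, -0.996, 0.018], [0.175, -0.003, -0.985]]
force: [-8.5, 3.7, 25.6]
opening: 0.004
grasp_force: 12.9
```

```bash
python3 - <<'E' 2>&1 | grep -v Warn
from h import *
plan([.148,-.001,.158],Rtool(-90,10))
c=cap('scene'); cv2.imwrite('pics/p5.png',cv2.resize(c['color'][200:370,240:420],None,fx=3.5,fy=3.5,interpolation=cv2.INTER_CUBIC))
E
```

```text
t 17.75 at press [150.1  -0.6 157.8] F [-8.5  3.7 25.6] open 0.004 q [ 12.  27. 104.  -2.  40.  98.]
  shift [ 0.003  0.018 -0.001] turn [-0.002 -0.001  0.003] deg [-0.2 -0.1  0.3]
```

View pics/p5.png

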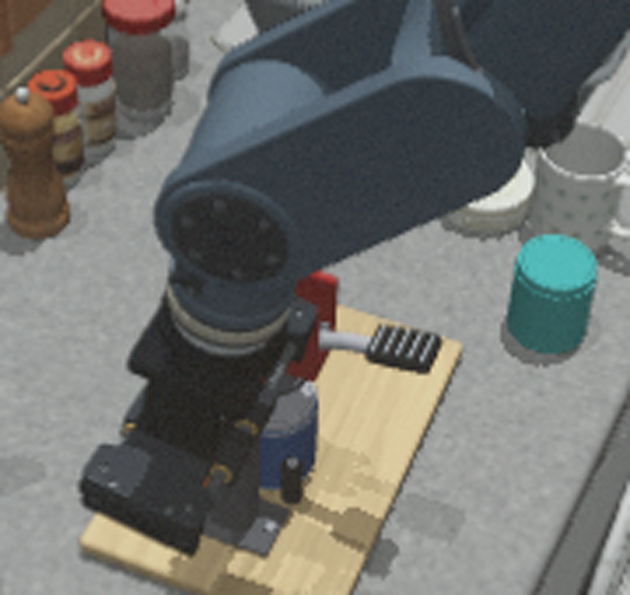

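The paddle is fully down at (200,490), and the lid top is now visible at about (290,405) with no plate on it and no orange seal showing. I'll lift off and check.

Request:
drive_tool([
  [0,0.02,0,-0.15,0,0,0],
  [0,0.05,0,-0.4,0,0,0],
  [0,0.1,0,-0.7,0,0,0],
  [0,0.1,0,-0.9,0,0,0],
  [0,-0.3,0,-0.9,0,0,0],
  [0,-0.6,-0.2,-0.9,0,0,0],
  [0,-0.8,-0.4,-0.8,0,0,0],
  [0,-0.8,-0.4,-0.8,0,0,0],
])

```text
time_s: 18.6
position: [0.3871, 0.2516, 0.2302]
tcp_rot: [[0.982, 0.091, 0.163], [0.09, -0.996, 0.014], [0.163, 0.001, -0.987]]
force: [-0.0, -0.9, -0.6]
opening: 0.005
grasp_force: 0.0
```

```bash
python3 - <<'E' 2>&1 | grep -v Warn
from h import *
plan([.148,.1,.28],Rtool(-90,10))
c=press_state(); c,X,Y,Z=tin()
m=(np.hypot(X,Y)<.03)&(Z>.085)&(Z<.13); print('lid/plate z hist',np.histogram(Z[m],np.arange(.085,.131,.003)))
cv2.imwrite('pics/p6.png',cv2.resize(c['color'][220:370,250:420],None,fx=4,fy=4,interpolation=cv2.INTER_CUBIC))
E
```

```text
return _methods._mean(a, axis=axis, dtype=dtype,
  ret = ret.dtype.type(ret / rcount)
t 18.6 at press [196.9 116.7 230.2] F [-0.  -0.9 -0.6] open 0.005 q [ 21.  14. 110.  -4.  47. 108.]
  shift [ 0.202  0.409 -0.387] turn [-0.     0.007  0.006] deg [-0.   0.6  0.5]
pad z nan 0
bar top [0.3018 0.3033] 273
tin press mm [-2.6 -4.4] 22 rms 0.0013
lid/plate z hist (array([ 1, 13, 39, 20,  0,  0,  0,  0,  0,  0,  0,  0,  1,  5,  8]), array([0.085, 0.088, 0.091, 0.094, 0.097, 0.1  , 0.103, 0.106, 0.109,
       0.112, 0.115, 0.118, 0.121, 0.124, 0.127, 0.13 ]))
```

View pics/p6.png

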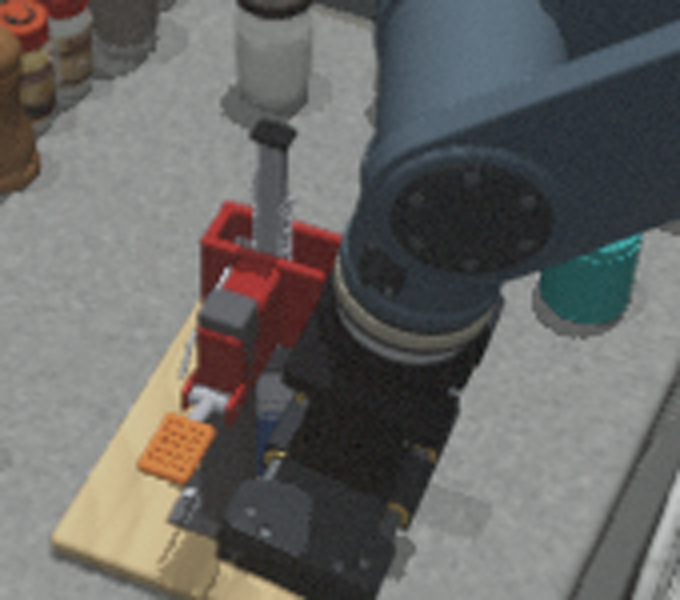

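Request:
drive_tool([
  [0,-0.03,-0.1,-0.2,0,0,0],
  [0,0,-0.4,-0.5,0,0,0],
  [0,0,-0.7,-0.8,0,0,0],
  [0,0,-0.9,-0.8,0,0,0],
  [0,0,-0.9,-0.8,0,0,0],
  [0,0,-0.9,-0.8,0,0,0],
])

```text
time_s: 19.3
position: [0.3676, 0.3571, 0.3267]
tcp_rot: [[0.982, 0.087, 0.169], [0.086, -0.996, 0.015], [0.17, -0.0, -0.985]]
force: [0.1, -0.0, -0.0]
opening: 0.006
grasp_force: 0.0
```

```bash
python3 - <<'E' 2>&1 | grep -v Warn
from h import *
c=press_state(); c,X,Y,Z=tin()
m=(np.hypot(X,Y)<.03)&(Z>.085)&(Z<.11); print('lid z',m.sum(),np.median(Z[m]))
o=(abs(X-.138)<.02)&(abs(Y)<.015)&(Z>.14)&(Z<.2); print('paddle z',np.median(Z[o]),o.sum())
hsv=cv2.cvtColor(c['color'],cv2.COLOR_BGR2HSV).astype(int)
s=(np.hypot(X,Y)<.045)&(Z>.08)&(Z<.11)&(hsv[...,0]>4)&(hsv[...,0]<20)&(hsv[...,1]>120); print('seal px',s.sum())
c2=cap('top');W=cloud(c2);print(read_state()['qvel'].round(2),read_state()['force'].round(1))
E
```

```text
return _methods._mean(a, axis=axis, dtype=dtype,
  ret = ret.dtype.type(ret / rcount)
  ret = _var(a, axis=axis, dtype=dtype, out=out, ddof=ddof,
  arrmean = um.true_divide(arrmean, div, out=arrmean,
  ret = ret.dtype.type(ret / rcount)
pad z nan 0
bar top [0.3018 0.3035] 271
tin press mm [0. 0.] 0 rms nan
lid z 0 nan
paddle z 0.17411636811213932 189
seal px 0
[-0.07 -0.09  0.08  0.18 -0.08  0.11] [ 0.7 -0.  -0.2]
```

Request:
drive_tool([
  [0,0,-0.3,-0.3,0,0,0],
  [0,0,-0.6,-0.6,0,0,0],
  [0,0,-0.9,-0.6,0,0,0],
  [0,0,-1,-0.6,0,0,0],
  [0,0,-1,-0.6,0,0,0],
  [0,0,-1,-0.6,0,0,0],
])

```text
time_s: 20.05
position: [0.344, 0.4742, 0.3963]
tcp_rot: [[0.982, 0.086, 0.167], [0.086, -0.996, 0.012], [0.167, 0.002, -0.986]]
force: [-0.4, -0.2, -0.1]
opening: 0.006
grasp_force: 0.0
```

```bash
python3 - <<'E' 2>&1 | grep -v -e Warn -e ret -e arrmean
from h import *
for n in('scene','top'):
    print(n); c,X,Y,Z=tin(n)
    m=(np.hypot(X,Y)<.034)&(Z>.085)&(Z<.11); print('lid z',m.sum(),np.median(Z[m]))
    k=(abs(X)<.012)&(Y>.08)&(Y<.118)&(Z>.13)&(Z<.21); print('pad z',np.median(Z[k]).round(4),k.sum())
E
```

```text
scene
tin press mm [0. 0.] 0 rms nan
lid z 0 nan
pad z nan 0
top
tin press mm [ 1.8 -1.1] 7 rms 0.0014
lid z 13 0.09329115084698282
pad z 0.1907 94
```

Lid top is at 93–94 mm (home), the plate bar is fully up, and the lever and paddle are back at rest. The tin is in the nest, so I'm handing in.

```bash
python3 -c "
from h import *
print(order.hand_in())"
```

```text
the job is handed in; nothing more can be done
None
```

I handed the job in at about 20 s of the 64 s; no verdict came back. The tin stands against the posts, its lid measures fully down, the plate is back up, the lever and paddle are at rest, and I saw no contact with the other things on the worktop.

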